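# Switch on and zero the kitchen scale

### The job

Switch the kitchen scale on by pressing its large round key fully down and letting it come up, then zero it by pressing the long bar-shaped key fully down and letting it come up. Press gently with the fingertips, leave the small round key alone, and do not shift or lift the mug on the weighing plate or anything standing round the scale. Finish with the hand clear of everything.

Things in the scene. Friction and masses are not known exactly. Their poses are not given: they have to be found in the camera images.
- scale: flat grey kitchen scale, standing firm, 240 (x) x 200 (y) x 44 mm. Origin: centre of its underside, on the worktop; x from the keys to the weighing plate, y left, z up. Front panel 30 mm high, with three keys in a row at x = -88, y = -60, 0 and +60 mm. Steel weighing plate 144 mm across, top at 44 mm, centre at x = +45 mm. A flat dark display lies between.
- large_round_key: the on key: a round disc, 28 mm across. White; the three keys' places in the row vary. Origin: key's centre on the panel surface; axes as the scale's. Unpressed, its flat top is 8 mm above the origin (38 mm above the worktop); it travels 5 mm down on a spring (2 N to start, 4 N at the hard stop) and comes up when released. Fully down it stands 3 mm above the panel.
- long_key: the zero key: a long bar, 42 mm (x, front to back) x 14 mm (y). White; the three keys' places in the row vary. Origin: key's centre on the panel surface; axes as the scale's. Unpressed, its flat top is 8 mm above the origin (38 mm above the worktop); it travels 5 mm down on a spring (2 N to start, 4 N at the hard stop) and comes up when released. Fully down it stands 3 mm above the panel.
- small_round_key: the unit key, to be left alone: a small round disc, 14 mm across. White; the three keys' places in the row vary. Origin: key's centre on the panel surface; axes as the scale's. Unpressed, its flat top is 8 mm above the origin (38 mm above the worktop); it travels 5 mm down on a spring (2 N to start, 4 N at the hard stop) and comes up when released. Fully down it stands 3 mm above the panel.
- large_round_key_cap (a joint): travel of the large round key in m: 0 is up, 0.005 fully down; it counts as pressed beyond 0.0035
- long_key_cap (a joint): travel of the long key in m: 0 is up, 0.005 fully down; it counts as pressed beyond 0.0035
- small_round_key_cap (a joint): travel of the small round key in m: 0 is up, 0.005 fully down; it counts as pressed beyond 0.0035
- mug: white mug with coloured stripes, 86 x 125 x 107 mm with its handle, standing on the weighing plate, its rim about 151 mm above the worktop. Origin: centre of the underside of its bounding box, z up.
- apple_loose: green apple, 65 x 65 x 67 mm, beside the scale. Origin: centre of the underside, z up.
- salt_dish: small bowl of salt, 46 mm wide and 22 mm high, beside the scale. Origin: centre of the underside, z up.
- onion: brown onion, 51 x 52 x 64 mm, beside the scale. Origin: centre of the underside, z up.
- shot_glass: small clear glass, 45 mm wide and 62 mm high, beside the scale. Origin: centre of the underside, z up.
- carafe: small glass oil jug with a handle, 67 x 87 x 116 mm, right of the scale's rear half. Origin: centre of the underside, z up.
Things that resemble listed ones, but are neither listed nor needed, are in the scene too. What is shaped like the salt_dish but yellow is not meant.

How it is judged:
By the outcome, as a careful person would: the job done as asked, in the order asked, and still so for the second after the job is handed in, with the robot touching nothing.
It also fails if it takes over 35 s, if anything falls off the work surface, if the arm or the gripper's body presses on something with over 40 N, if the wrist force passes 120 N, or if a joint passes its speed limit or range.

### The arm

A 7-joint arm with a two-finger parallel gripper is mounted at the origin on a cart in front of the work surface, level with it; the furniture and walls round the work are solid. World frame = base frame: x ahead of the robot, y to its left, z up, the work surface at z = 0. Lengths are in m, angles in degrees, forces in N, time in s.
With the tool pointing down it reaches from about 0.425 to 0.875 m from the base axis. Payload 4.7 kg.
Tool frame: the origin (TCP) lies on the centre line of the jaws, within the pads' length; the fingertips stand 25 mm ahead of it and the grasp point (between the pads) lies 6 mm ahead of it; z points along the fingers, y is the direction in which the jaws open and shut (so a half turn about z gives the same grasp; the last joint's range is limited). The gripper opens to 87 mm and grips with 3 to 60 N. Pads are 19 mm wide; open, the fingers measure 117 mm over their backs; the gripper's body (75 mm by 190 mm) begins 51 mm behind the grasp point.
Start: joints at [75.808, 18.392, -4.016, 83.108, 1.295, 78.541, -3.26], TCP at [0.168, -0.628, 0.248] pointing down, gripper open.
Joint ranges: [-163.93, 163.93], [-17.29, 119.83], [-79.2, 71.16], [3.27, 140.29], [-89.18, 269.18], [5.43, 117.66], [-154.24, 154.24]. Speed limits (degrees/s): [147.25, 147.25, 180, 180, 180, 180, 180].

### API

Orientations are given as [roll, pitch, yaw] about the fixed x, y, z axes, in that order (R = Rz(yaw) Ry(pitch) Rx(roll)).
In Python, from cell import env gives the robot as it stands.
- The arm moves only by the shell command python3 -m creep 'ROWS' [OPENING] [FORCE]. ROWS is JSON, a list of rows, each an object of numbers: "tx", "ty", "tz": the shift along the tool's x, y, z in m; "rx", "ry", "rz": the turn, a rotation vector about the tool's x, y, z in degrees. In form: [{"tx": .., "ty": .., "tz": .., "rx": .., "ry": .., "rz": ..}, ...]. A call has 1 to 20 rows; each row shifts and turns the commanded pose from where the row before left it, along the tool's axes as they then stand; what a row does not reach is not made up. A row lasts 1/8 s, in which the tool goes at most 62.5 mm and 10.7 degrees, less where a joint would pass 70% of its speed; a pose out of reach is approached as far as the arm can. A call is refused whole if a number of a shift passes 0.0625 or a number of a turn 10.7, either way. A call with a gripper value outside its range is refused whole. OPENING is the finger opening in m, from 0 to 0.087, set as the call begins (- or left out, the last holds). The fingers move at their own pace and stop on an object; FORCE is the grip in N (left out, the last holds). Time passes only in rows, so rows that do not move let the fingers close. It gives the time, the measured TCP pose, the force and the opening at its end, in the units of the state.
- env.get_obs(): the state, without advancing time (a new reading comes with each control period).
- env.read_camera(name): name is "scene" or "top"; returns a dict with "pixels" (400x640x3 uint8, red, green, blue), "intrinsics" (3x3 intrinsics, pixels), "D" ([k1, k2, p1, p2, k3] as OpenCV has them; the pictures are not rectified), "R" (3x3) and "t" (3): a world point X has camera coordinates R X + t. Camera axes: x right, y down, z forward; pixel columns grow to the right and rows downward; lengths in m; the calibration is good to about 2 mm. A picture is of the moment at which its call begins. There is no depth.
- env.sign_off(): hands the job in, once; it reports no verdict.
The state is a dict: "time_s": time; "qpos": joint angles; "joint_velocities": joint speeds; "effort": joint torques, N m; "tool_pos": TCP position; "tool_rot": TCP orientation; "force": force on the tool from outside, world axes, zero at the start; "wrist_torque": the same for the moment, N m; "grip_width": finger opening in m.
Only numpy, scipy, OpenCV 4.12 (cv2) and the standard library are available. Lean on these libraries where they do the work, as an engineer would, in place of code of your own. Each camera call takes 0.05 s, during which the arm holds its last target.

## Working session

There is one attempt and no reset: what is moved stays moved. The work goes in short steps, Python scripts to look and compute and a shell command to move; the robot and the scene stay as the last step left them, time stands still between calls to the robot, and variables do not carry over. Pictures are saved under pics/ and viewed, and the job is handed in when it is done.

```bash
mkdir -p pics; ls; python3 - <<'E'
from cell import env
import cv2,json
o=env.get_obs();print({k:o[k] for k in('time_s','tool_pos','tool_rot','force','grip_width')})
for n in('scene','top'):
    c=env.read_camera(n);cv2.imwrite(f'pics/{n}0.png',cv2.cvtColor(c['pixels'],cv2.COLOR_RGB2BGR))
    print(n,c['intrinsics'],c['D'],c['R'],c['t'])
E
```

```text
pics
{'time_s': 0.0, 'tool_pos': array([ 0.16807186, -0.62736764,  0.24648181]), 'tool_rot': array([-1.79892642e+02,  5.26227490e-03,  1.50046521e+01]), 'force': array([ 0.02730345, -1.44784119, -0.52142286]), 'grip_width': 0.08740928118166691}
scene [[412.92394724   0.         312.67003775]
 [  0.         412.92394724 197.15933012]
 [  0.           0.           1.        ]] [-0.08924414  0.          0.          0.          0.        ] [[-0.841213   -0.54062034 -0.00950476]
 [-0.28403702  0.45678684 -0.84301172]
 [ 0.46009093 -0.70645271 -0.53781122]] [0.43993074 0.25901312 0.52271996]
top [[362.38177799   0.         319.07538326]
 [  0.         362.38177799 200.44737497]
 [  0.           0.           1.        ]] [-0.01738266  0.          0.          0.          0.        ] [[ 0.00664964 -0.99979268 -0.01924545]
 [-0.98877175 -0.00370071 -0.14938784]
 [ 0.14928565  0.02002273 -0.98859136]] [-0.11625282  0.60102121  0.83274754]
```

View pics/scene0.png

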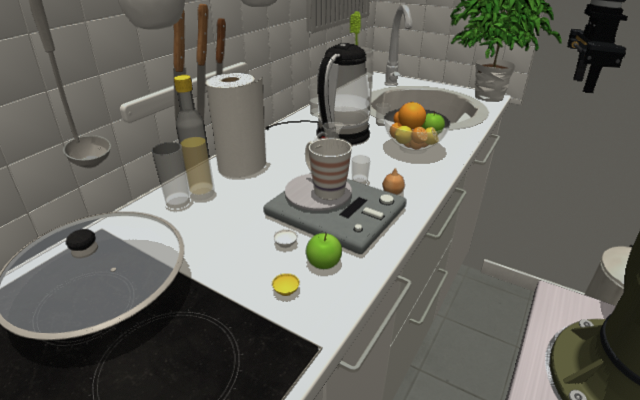

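View pics/top0.png

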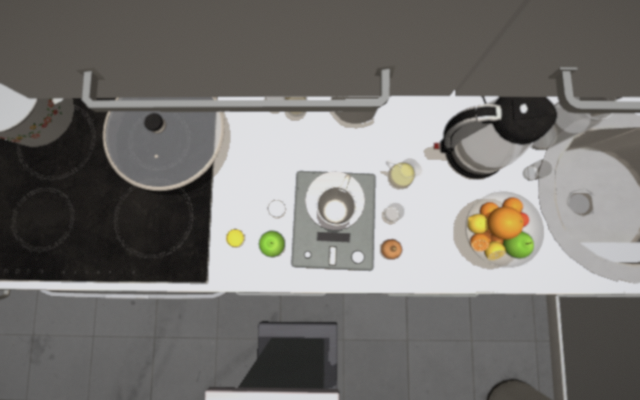

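The top view shows the scale's keys in a row. They look like the small key at (308,255), the bar at (333,255) and the large key at (358,257). I'll confirm with a crop and measure them.

```bash
cat > h.py <<'E'
import cv2,numpy as np
from cell import env
def ray(c,uv,z):
    K,D,R,t=[np.array(c[k],float) for k in('intrinsics','D','R','t')]
    p=cv2.undistortPoints(np.array(uv,float).reshape(-1,1,2),K,D).reshape(-1,2)
    d=np.c_[p,np.ones(len(p))]@R; o=-R.T@t
    return o+d*((z-o[2])/d[:,2])[:,None]
def proj(c,X):
    K,D,R,t=[np.array(c[k],float) for k in('intrinsics','D','R','t')]
    return cv2.projectPoints(np.array(X,float).reshape(-1,1,3),cv2.Rodrigues(R)[0],t,K,D)[0].reshape(-1,2)
def crop(c,x0,y0,x1,y1,s,f):
    im=cv2.cvtColor(c['pixels'],cv2.COLOR_RGB2BGR)[y0:y1,x0:x1]
    cv2.imwrite(f,cv2.resize(im,None,fx=s,fy=s,interpolation=cv2.INTER_CUBIC))
E
python3 - <<'E'
from h import *
for n,box,z in(('top',(285,240,385,275),.038),('scene',(335,185,415,245),.038)):
    c=env.read_camera(n); im=c['pixels'].astype(int)
    x0,y0,x1,y1=box
    m=np.zeros(im.shape[:2],np.uint8)
    m[y0:y1,x0:x1]=((im.min(2)>150))[y0:y1,x0:x1]
    k,l,s,ce=cv2.connectedComponentsWithStats(m)
    for i in range(1,k):
        if s[i,4]>8 and s[i,0]>x0 and s[i,0]+s[i,2]<x1: print(n,ce[i].round(1),s[i],ray(c,ce[i],z).round(4))
    if n=='top':
        # scale body corners by colour
        g=im; mm=((im.max(2)-im.min(2)<25)&(im.max(2)<150)&(im.max(2)>50)).astype(np.uint8)
        mm[:165]=0;mm[275:]=0;mm[:,:285]=0;mm[:,383:]=0
        cs,_=cv2.findContours(mm,cv2.RETR_EXTERNAL,cv2.CHAIN_APPROX_NONE);q=max(cs,key=cv2.contourArea)
        b=cv2.boxPoints(cv2.minAreaRect(q));print(b,ray(c,b,.03).round(3))
        crop(c,285,165,415,285,6,'pics/topcrop.png')
    else: crop(c,255,130,425,260,4,'pics/scenecrop.png')
E
```

```text
top [332.3 255.7] [329 247   7  18 109] [[ 0.4696 -0.1453  0.038 ]]
top [307.2 253.9] [304 251   7   6  30] [[ 0.4735 -0.0855  0.038 ]]
top [357.5 256.5] [352 251  12  12 119] [[ 0.468  -0.2053  0.038 ]]
[[291.14908 266.5717 ]
 [295.32266 170.57925]
 [376.30002 174.1    ]
 [372.12643 270.09244]] [[ 0.443 -0.047  0.03 ]
 [ 0.679 -0.053  0.03 ]
 [ 0.67  -0.254  0.03 ]
 [ 0.436 -0.241  0.03 ]]
scene [348.3 186.8] [346 185   5   6  17] [[ 0.5583 -0.1994  0.038 ]]
scene [376.9 186.6] [369 185  14   6  47] [[ 0.5057 -0.2331  0.038 ]]
scene [386.5 197.6] [381 194  12   8  71] [[ 0.4693 -0.2029  0.038 ]]
scene [373.  211.3] [364 207  19  10  81] [[ 0.4714 -0.1422  0.038 ]]
scene [357.8 225.8] [355 224   7   5  24] [[ 0.4747 -0.0832  0.038 ]]
```

View pics/topcrop.png

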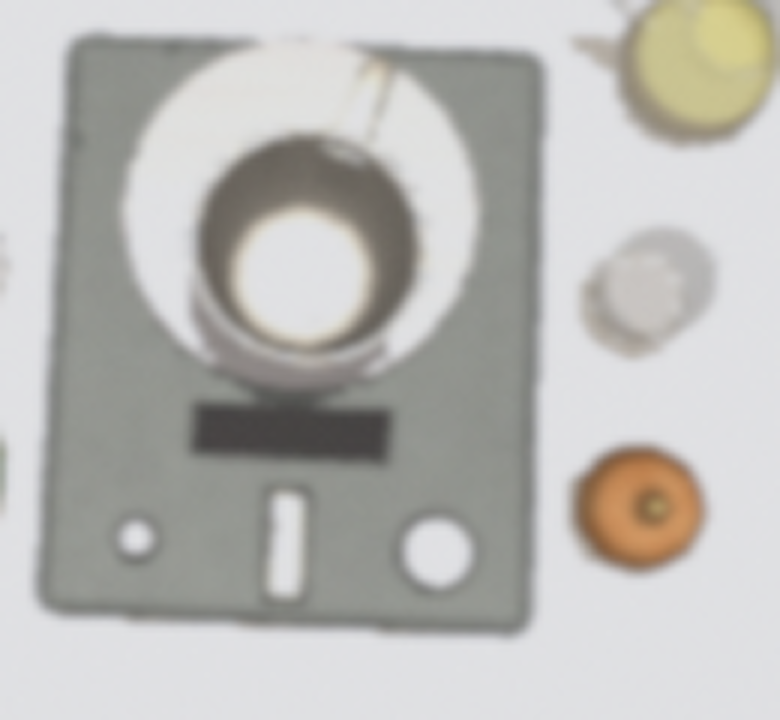

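View pics/scenecrop.png

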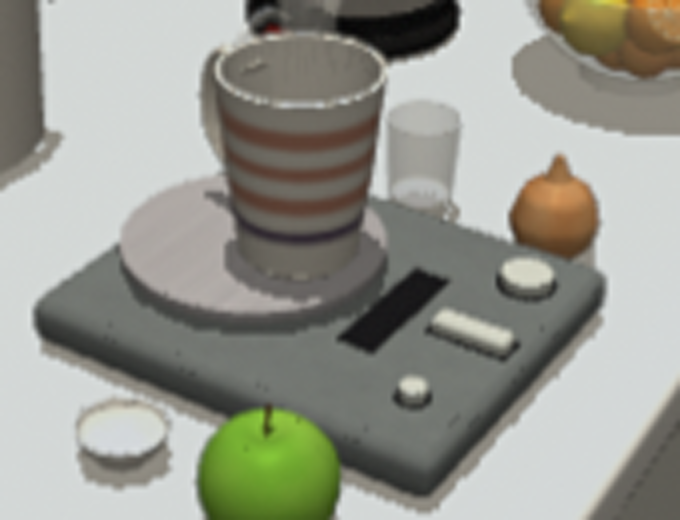

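The key row runs along -y. The large key is about (0.4685,-0.204), the long key (0.470,-0.144) and the small key (0.474,-0.084). Spacing is 60 mm in both views, as specified, and the scale's yaw is about -2.7°. The crops confirm the large disc at top (357.5,256.5), the white bar at (332,256) and the small disc at (307,254). I'll close the fingers, turn about 17.7°, and travel high.

```bash
python3 -m creep '[{"rz":8.8},{"rz":8.9},{"tx":0.02,"ty":-0.03},{"tx":0.026,"ty":-0.041},{"tx":0.026,"ty":-0.041},{"tx":0.026,"ty":-0.041},{"tx":0.026,"ty":-0.041},{"tx":0.026,"ty":-0.041},{"tx":0.026,"ty":-0.041},{"tx":0.026,"ty":-0.041},{"tx":0.026,"ty":-0.041},{"tx":0.026,"ty":-0.041},{"tx":0.026,"ty":-0.041},{"tz":0},{"tz":0},{"tz":0}]' 0 5
python3 - <<'E'
from h import *
o=env.get_obs();print({k:o[k] for k in('time_s','tool_pos','tool_rot','force','grip_width')})
c=env.read_camera('top');crop(c,200,100,450,300,3,'pics/t1.png')
# mug front edge rim
print(ray(c,[[335,224],[392,249]],.151).round(3), ray(c,[[391.5,249]],.03).round(3))
E
```

```text
{'time_s': 0.2, 'tool_pos': array([ 0.16807939, -0.6275867 ,  0.24685825]), 'tool_rot': array([-1.79933593e+02,  5.65406171e-03,  1.49988277e+01]), 'force': array([-0.68585963,  0.06405831, -0.61843534]), 'grip_width': 0.08689964504938946}
[[ 0.536 -0.149  0.151]
 [ 0.484 -0.267  0.151]] [[ 0.486 -0.288  0.03 ]]$[0]: bad value
```

View pics/t1.png

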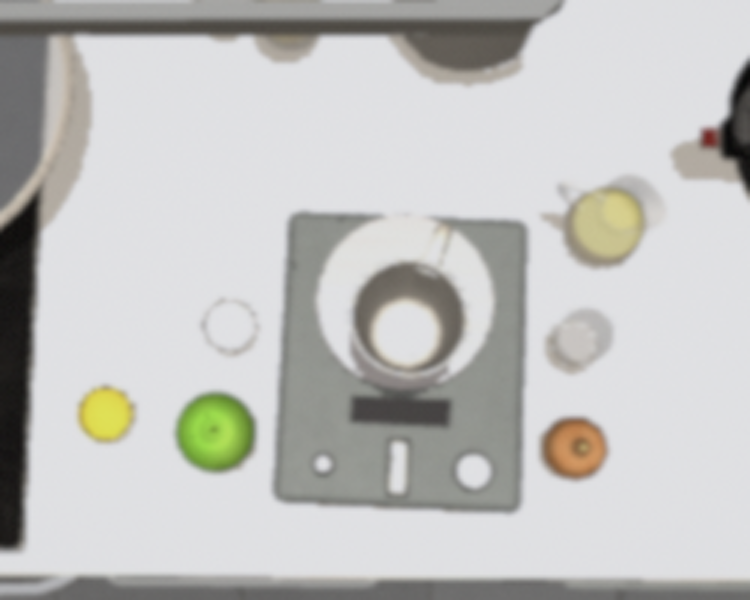

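The move was refused because every row needs all six numbers. Nothing moved. The mug's front rim is at x≈0.536, so the gripper body (reaching about 0.507) clears it.

```bash
python3 -m creep '[{"tx":0,"ty":0,"tz":0,"rx":0,"ry":0,"rz":8.8},{"tx":0,"ty":0,"tz":0,"rx":0,"ry":0,"rz":8.9},{"tx":0.02,"ty":-0.03,"tz":0,"rx":0,"ry":0,"rz":0},{"tx":0.026,"ty":-0.041,"tz":0,"rx":0,"ry":0,"rz":0},{"tx":0.026,"ty":-0.041,"tz":0,"rx":0,"ry":0,"rz":0},{"tx":0.026,"ty":-0.041,"tz":0,"rx":0,"ry":0,"rz":0},{"tx":0.026,"ty":-0.041,"tz":0,"rx":0,"ry":0,"rz":0},{"tx":0.026,"ty":-0.041,"tz":0,"rx":0,"ry":0,"rz":0},{"tx":0.026,"ty":-0.041,"tz":0,"rx":0,"ry":0,"rz":0},{"tx":0.026,"ty":-0.041,"tz":0,"rx":0,"ry":0,"rz":0},{"tx":0.026,"ty":-0.041,"tz":0,"rx":0,"ry":0,"rz":0},{"tx":0.026,"ty":-0.041,"tz":0,"rx":0,"ry":0,"rz":0},{"tx":0.026,"ty":-0.041,"tz":0,"rx":0,"ry":0,"rz":0},{"tx":0,"ty":0,"tz":0,"rx":0,"ry":0,"rz":0},{"tx":0,"ty":0,"tz":0,"rx":0,"ry":0,"rz":0},{"tx":0,"ty":0,"tz":0,"rx":0,"ry":0,"rz":0}]' 0 5
cat > off.py <<'E'
import sys;from h import *
from scipy.spatial.transform import Rotation as Ro
o=env.get_obs();R=Ro.from_euler('xyz',o['tool_rot'],degrees=True)
print({k:np.round(o[k],4) for k in('time_s','tool_pos','tool_rot','force','grip_width')})
for n,k in(('large',(.4685,-.204)),('long',(.470,-.1437))):
    for nm,z in(('top',.038),):
        print(n,'tool-axis shift to put fingertip on top:',R.inv().apply(np.array([*k,z])-o['tool_pos']-R.apply([0,0,.025])).round(4))
E
python3 off.py
```

```text
time_s: 2.25
tool_pos: [0.4678, -0.2031, 0.2474]
tool_rot: [180.0, 0.0, -2.9]
force: [1.0, -0.5, -0.3]
grip_width: 0.0006
{'time_s': np.float64(2.25), 'tool_pos': array([ 0.4678, -0.2031,  0.2474]), 'tool_rot': array([ 1.799737e+02,  2.760000e-02, -2.857800e+00]), 'force': array([ 1.0431, -0.5474, -0.3464]), 'grip_width': np.float64(0.0006)}
large tool-axis shift to put fingertip on top: [0.0009 0.0008 0.1844]
long tool-axis shift to put fingertip on top: [-0.0006 -0.0595  0.1844]
```

```bash
python3 -m creep '[{"tx":0.001,"ty":0.001,"tz":0.02,"rx":0,"ry":0,"rz":0},{"tx":0,"ty":0,"tz":0.03,"rx":0,"ry":0,"rz":0},{"tx":0,"ty":0,"tz":0.03,"rx":0,"ry":0,"rz":0},{"tx":0,"ty":0,"tz":0.03,"rx":0,"ry":0,"rz":0},{"tx":0,"ty":0,"tz":0.03,"rx":0,"ry":0,"rz":0},{"tx":0,"ty":0,"tz":0.02,"rx":0,"ry":0,"rz":0},{"tx":0,"ty":0,"tz":0.012,"rx":0,"ry":0,"rz":0},{"tx":0,"ty":0,"tz":0,"rx":0,"ry":0,"rz":0},{"tx":0,"ty":0,"tz":0,"rx":0,"ry":0,"rz":0}]'
python3 off.py
python3 - <<'E'
from h import *
c=env.read_camera('scene');crop(c,255,110,445,260,4,'pics/s2.png')
o=env.get_obs()
print(proj(c,[[.4685,-.204,.038],o['tool_pos']-[0,0,.025]]))
E
```

```text
time_s: 3.38
tool_pos: [0.4701, -0.2031, 0.0764]
tool_rot: [180.0, -0.1, -2.7]
force: [0.0, 0.4, 0.5]
grip_width: 0.0003
{'time_s': np.float64(3.375), 'tool_pos': array([ 0.4701, -0.2031,  0.0764]), 'tool_rot': array([ 1.79957e+02, -7.84000e-02, -2.72890e+00]), 'force': array([0.0468, 0.3983, 0.4791]), 'grip_width': np.float64(0.0003)}
large tool-axis shift to put fingertip on top: [-0.0016  0.0009  0.0134]
long tool-axis shift to put fingertip on top: [-0.003  -0.0594  0.0134]
[[387.06466909 197.50459038]
 [386.66515603 191.97019379]]
```

View pics/s2.png

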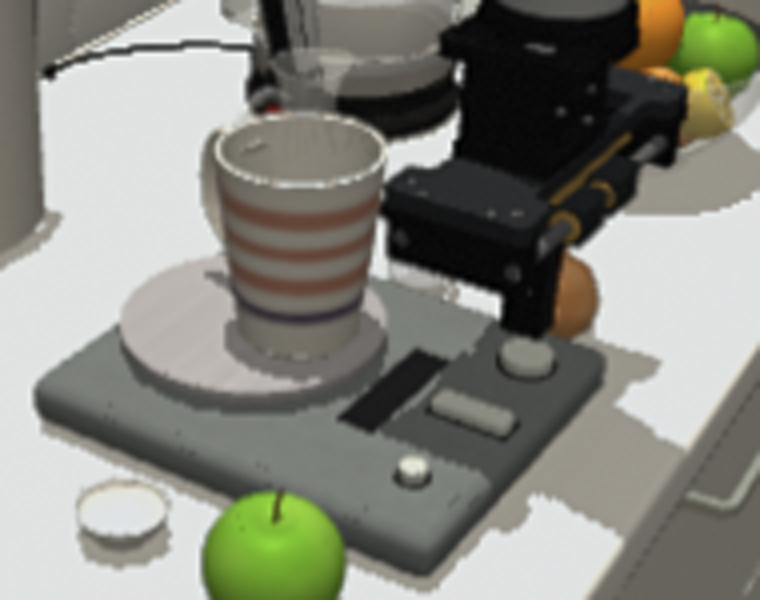

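The tip at scene px (386.7,194) is directly above the large key at (387,197.5), about 13 mm up. The mug and onion are clear. I'll press in small steps and read the force.

```bash
python3 -m creep '[{"tx":-0.001,"ty":0.001,"tz":0.005,"rx":0,"ry":0,"rz":0},{"tx":0,"ty":0,"tz":0.004,"rx":0,"ry":0,"rz":0},{"tx":0,"ty":0,"tz":0.002,"rx":0,"ry":0,"rz":0},{"tx":0,"ty":0,"tz":0.002,"rx":0,"ry":0,"rz":0},{"tx":0,"ty":0,"tz":0.002,"rx":0,"ry":0,"rz":0},{"tx":0,"ty":0,"tz":0,"rx":0,"ry":0,"rz":0},{"tx":0,"ty":0,"tz":0,"rx":0,"ry":0,"rz":0}]'
python3 -m creep '[{"tx":0,"ty":0,"tz":0.001,"rx":0,"ry":0,"rz":0},{"tx":0,"ty":0,"tz":0.001,"rx":0,"ry":0,"rz":0},{"tx":0,"ty":0,"tz":0,"rx":0,"ry":0,"rz":0},{"tx":0,"ty":0,"tz":0,"rx":0,"ry":0,"rz":0}]'
```

```text
time_s: 4.3
tool_pos: [0.4684, -0.2035, 0.0606]
tool_rot: [180.0, 0.0, -2.7]
force: [-2.0, 0.6, 3.1]
grip_width: 0.0006
time_s: 4.8
tool_pos: [0.4685, -0.2035, 0.0586]
tool_rot: [180.0, 0.0, -2.7]
force: [-1.7, 1.0, 5.0]
grip_width: 0.0005
```

```bash
python3 -m creep '[{"tx":0,"ty":0,"tz":0.001,"rx":0,"ry":0,"rz":0},{"tx":0,"ty":0,"tz":0,"rx":0,"ry":0,"rz":0},{"tx":0,"ty":0,"tz":0,"rx":0,"ry":0,"rz":0}]'; python3 off.py
```

```text
time_s: 5.18
tool_pos: [0.4685, -0.2036, 0.0584]
tool_rot: [180.0, 0.0, -2.7]
force: [-4.7, 2.8, 10.1]
grip_width: 0.0004
{'time_s': np.float64(5.175), 'tool_pos': array([ 0.4685, -0.2036,  0.0584]), 'tool_rot': array([ 1.799828e+02,  2.430000e-02, -2.704900e+00]), 'force': array([-4.7023,  2.758 , 10.0878]), 'grip_width': np.float64(0.0004)}
large tool-axis shift to put fingertip on top: [ 0.      0.0004 -0.0046]
long tool-axis shift to put fingertip on top: [-0.0013 -0.0599 -0.0047]
```

The force jumped from 5 to 10 N while z stalled at 0.0584, so the key is on its hard stop. I'll release it and move over to the bar.

```bash
python3 -m creep '[{"tx":0,"ty":0,"tz":-0.002,"rx":0,"ry":0,"rz":0},{"tx":0,"ty":0,"tz":-0.004,"rx":0,"ry":0,"rz":0},{"tx":0,"ty":0,"tz":-0.01,"rx":0,"ry":0,"rz":0},{"tx":0,"ty":0,"tz":-0.01,"rx":0,"ry":0,"rz":0},{"tx":-0.001,"ty":-0.02,"tz":0,"rx":0,"ry":0,"rz":0},{"tx":0,"ty":-0.02,"tz":0,"rx":0,"ry":0,"rz":0},{"tx":0,"ty":-0.02,"tz":0,"rx":0,"ry":0,"rz":0},{"tx":0,"ty":0,"tz":0,"rx":0,"ry":0,"rz":0},{"tx":0,"ty":0,"tz":0,"rx":0,"ry":0,"rz":0}]'
python3 off.py
python3 - <<'E'
from h import *
c=env.read_camera('scene');crop(c,255,110,445,260,4,'pics/s3.png')
E
```

```text
time_s: 6.3
tool_pos: [0.4702, -0.1435, 0.0834]
tool_rot: [180.0, 0.0, -2.7]
force: [0.7, 0.1, 0.4]
grip_width: 0.0003
{'time_s': np.float64(6.3), 'tool_pos': array([ 0.4702, -0.1435,  0.0834]), 'tool_rot': array([ 1.799745e+02,  1.650000e-02, -2.664300e+00]), 'force': array([0.6673, 0.0501, 0.4421]), 'grip_width': np.float64(0.0003)}
large tool-axis shift to put fingertip on top: [0.0011 0.0605 0.0204]
long tool-axis shift to put fingertip on top: [-0.0002  0.0001  0.0204]
```

View pics/s3.png

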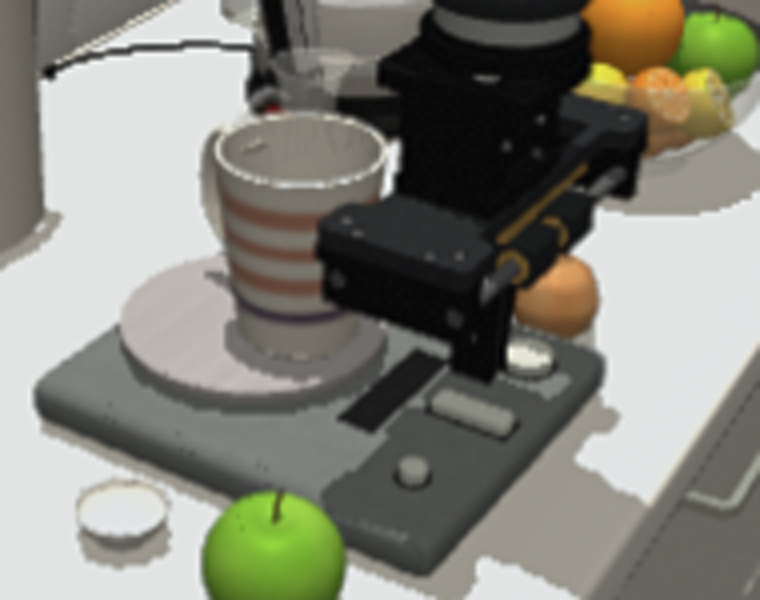

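The large key stands up again at crop (528,356). The tip is over the bar at (473,412), and the mug is unmoved and clear. Now I'll press the bar.

```bash
python3 -m creep '[{"tx":0,"ty":0,"tz":0.008,"rx":0,"ry":0,"rz":0},{"tx":0,"ty":0,"tz":0.006,"rx":0,"ry":0,"rz":0},{"tx":0,"ty":0,"tz":0.004,"rx":0,"ry":0,"rz":0},{"tx":0,"ty":0,"tz":0.002,"rx":0,"ry":0,"rz":0},{"tx":0,"ty":0,"tz":0.002,"rx":0,"ry":0,"rz":0},{"tx":0,"ty":0,"tz":0.001,"rx":0,"ry":0,"rz":0},{"tx":0,"ty":0,"tz":0.001,"rx":0,"ry":0,"rz":0},{"tx":0,"ty":0,"tz":0,"rx":0,"ry":0,"rz":0},{"tx":0,"ty":0,"tz":0,"rx":0,"ry":0,"rz":0}]'
python3 -m creep '[{"tx":0,"ty":0,"tz":0.001,"rx":0,"ry":0,"rz":0},{"tx":0,"ty":0,"tz":0,"rx":0,"ry":0,"rz":0},{"tx":0,"ty":0,"tz":0,"rx":0,"ry":0,"rz":0}]'
```

```text
time_s: 7.48
tool_pos: [0.4702, -0.1436, 0.0596]
tool_rot: [180.0, 0.0, -2.7]
force: [-2.2, 0.7, 3.4]
grip_width: 0.0004
time_s: 7.85
tool_pos: [0.4704, -0.1437, 0.0586]
tool_rot: [180.0, -0.0, -2.7]
force: [-1.8, -0.4, 3.6]
grip_width: 0.0005
```

```bash
python3 -m creep '[{"tx":0,"ty":0,"tz":0.001,"rx":0,"ry":0,"rz":0},{"tx":0,"ty":0,"tz":0,"rx":0,"ry":0,"rz":0},{"tx":0,"ty":0,"tz":0,"rx":0,"ry":0,"rz":0}]'
```

```text
time_s: 8.22
tool_pos: [0.4705, -0.1436, 0.0584]
tool_rot: [180.0, 0.0, -2.7]
force: [-4.1, 0.9, 9.6]
grip_width: 0.0007
```

The bar hit its hard stop too, at 9.6 N with z stalled at the same 0.0584. Now I'll go straight up and back toward the start side.

```bash
python3 -m creep '[{"tx":0,"ty":0,"tz":-0.002,"rx":0,"ry":0,"rz":0},{"tx":0,"ty":0,"tz":-0.004,"rx":0,"ry":0,"rz":0},{"tx":0,"ty":0,"tz":-0.01,"rx":0,"ry":0,"rz":0},{"tx":0,"ty":0,"tz":-0.03,"rx":0,"ry":0,"rz":0},{"tx":0,"ty":0,"tz":-0.035,"rx":0,"ry":0,"rz":0},{"tx":0,"ty":0,"tz":-0.035,"rx":0,"ry":0,"rz":0},{"tx":0,"ty":0,"tz":-0.035,"rx":0,"ry":0,"rz":0},{"tx":0,"ty":0,"tz":-0.035,"rx":0,"ry":0,"rz":0},{"tx":-0.02,"ty":0.03,"tz":0,"rx":0,"ry":0,"rz":0},{"tx":-0.026,"ty":0.041,"tz":0,"rx":0,"ry":0,"rz":0},{"tx":-0.026,"ty":0.041,"tz":0,"rx":0,"ry":0,"rz":0},{"tx":-0.026,"ty":0.041,"tz":0,"rx":0,"ry":0,"rz":0},{"tx":-0.026,"ty":0.041,"tz":0,"rx":0,"ry":0,"rz":0},{"tx":-0.026,"ty":0.041,"tz":0,"rx":0,"ry":0,"rz":0},{"tx":-0.026,"ty":0.041,"tz":0,"rx":0,"ry":0,"rz":0},{"tx":-0.026,"ty":0.041,"tz":0,"rx":0,"ry":0,"rz":0},{"tx":-0.02,"ty":0.03,"tz":0,"rx":0,"ry":0,"rz":0},{"tx":0,"ty":0,"tz":0,"rx":0,"ry":0,"rz":0},{"tx":0,"ty":0,"tz":0,"rx":0,"ry":0,"rz":0}]'
python3 - <<'E'
from h import *
for n in('scene','top'):
    c=env.read_camera(n); a=cv2.imread(f'pics/{n}0.png').astype(int); b=cv2.cvtColor(c['pixels'],cv2.COLOR_RGB2BGR).astype(int)
    x0,y0,x1,y1=(260,120,420,300) if n=='scene' else (225,160,420,285)
    d=abs(a-b).max(2)[y0:y1,x0:x1]; print(n,d.max(),(d>25).sum())
    crop(c,x0,y0,x1,y1,3,f'pics/{n}_end.png')
E
```

```text
time_s: 10.6
tool_pos: [0.2332, -0.4792, 0.2437]
tool_rot: [-180.0, -0.1, -2.7]
force: [0.1, 0.8, -0.5]
grip_width: 0.0003
scene 96 133
top 60 113
```

View pics/scene_end.png

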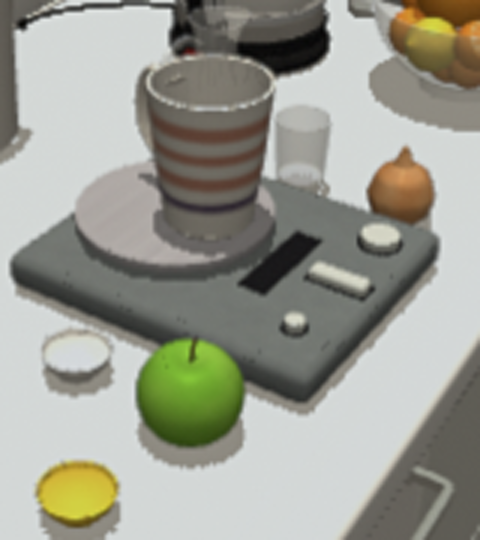

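All three keys stand up and everything looks in place. I'll check where the few changed pixels are.

```bash
python3 - <<'E'
from h import *
for n in('scene','top'):
    c=env.read_camera(n); a=cv2.imread(f'pics/{n}0.png'); b=cv2.cvtColor(c['pixels'],cv2.COLOR_RGB2BGR)
    x0,y0,x1,y1=(260,120,420,300) if n=='scene' else (225,160,420,285)
    m=np.zeros(a.shape[:2],np.uint8);m[y0:y1,x0:x1]=(cv2.absdiff(a,b).max(2)>25)[y0:y1,x0:x1]
    k,l,s,ce=cv2.connectedComponentsWithStats(m)
    print(n,k,[tuple(r) for r in sorted(s[1:].tolist(),key=lambda r:-r[4])[:6]])
    g=[cv2.cvtColor(i,cv2.COLOR_BGR2GRAY)[y0:y1,x0:x1].astype(np.float32) for i in(a,b)]
    for nm,(u0,v0,u1,v1) in ({'mug':(45,15,95,82),'apple':(42,110,85,152),'onion':(120,48,148,75)} if n=='scene' else {'mug':(85,20,125,65),'apple':(30,65,62,100),'onion':(150,75,180,102)}).items():
        print(nm,np.round(cv2.phaseCorrelate(g[0][v0:v1,u0:u1].copy(),g[1][v0:v1,u0:u1].copy())[0],2))
E
```

```text
scene 23 [(305, 237, 8, 20, 41), (336, 247, 6, 18, 25), (323, 233, 4, 8, 23), (306, 258, 3, 4, 9), (341, 262, 1, 6, 6), (305, 263, 2, 3, 5)]
mug [ 0.02 -0.02]
apple [0.16 0.48]
onion [-0.06  0.57]
top 7 [(265, 230, 20, 10, 53), (259, 248, 19, 11, 52), (262, 234, 2, 2, 3), (280, 253, 3, 1, 3), (258, 245, 1, 2, 2), (271, 242, 1, 1, 1)]
mug [-0.06  0.51]
apple [-0.24  0.52]
onion [0.21 0.85]
```

```bash
python3 - <<'E'
from h import *
def cen(im,n):
    h=cv2.cvtColor(im,cv2.COLOR_BGR2HSV);x0,y0,x1,y1=(295,220,350,275) if n=='scene' else (252,222,292,264)
    m=np.zeros(im.shape[:2],np.uint8);m[y0:y1,x0:x1]=cv2.inRange(h,(30,100,40),(75,255,255))[y0:y1,x0:x1]
    M=cv2.moments(m,True);return [M['m10']/M['m00'],M['m01']/M['m00']],M['m00']
for n in('scene','top'):
    c=env.read_camera(n);b=cv2.cvtColor(c['pixels'],cv2.COLOR_RGB2BGR);a=cv2.imread(f'pics/{n}0.png')
    A,B=cen(a,n),cen(b,n);print(n,A,B,ray(c,[A[0],B[0]],.033).round(4))
    i=np.hstack([cv2.resize(q[215:285,290:360] if n=='scene' else q[215:285,235:305],None,fx=5,fy=5,interpolation=cv2.INTER_NEAREST) for q in(a,b)]);cv2.imwrite(f'pics/apple_{n}.png',i)
E
```

```text
scene ([323.64940239043824, 250.47509960159363], 1004.0) ([323.0789210789211, 250.30669330669332], 1001.0) [[0.4948 0.0075 0.033 ]
 [0.4959 0.0076 0.033 ]]
top ([271.47669491525426, 243.52118644067798], 472.0) ([271.244769874477, 244.2154811715481], 478.0) [[0.4977 0.0013 0.033 ]
 [0.496  0.0019 0.033 ]]
```

View pics/apple_scene.png

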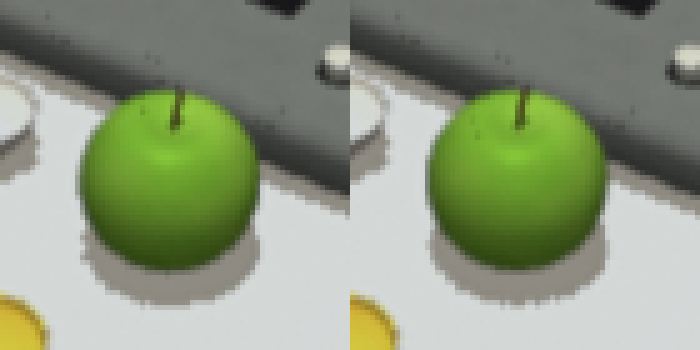

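The apple, which I never came near (the fingers stayed over 130 mm away), has rocked by 1–2 mm or less. I'll check that it's at rest, then hand in.

```bash
python3 -m creep '[{"tx":0,"ty":0,"tz":0,"rx":0,"ry":0,"rz":0},{"tx":0,"ty":0,"tz":0,"rx":0,"ry":0,"rz":0},{"tx":0,"ty":0,"tz":0,"rx":0,"ry":0,"rz":0},{"tx":0,"ty":0,"tz":0,"rx":0,"ry":0,"rz":0}]'; python3 - <<'E'
from h import *
for n in('scene','top'):
    b=cv2.cvtColor(env.read_camera(n)['pixels'],cv2.COLOR_RGB2BGR);x0,y0,x1,y1=(295,220,350,275) if n=='scene' else (252,222,292,264)
    m=cv2.inRange(cv2.cvtColor(b,cv2.COLOR_BGR2HSV),(30,100,40),(75,255,255))[y0:y1,x0:x1]
    M=cv2.moments(m,True);print(n,x0+M['m10']/M['m00'],y0+M['m01']/M['m00'])
print(env.get_obs()['time_s']);print(env.sign_off())
E
```

```text
time_s: 11.4
tool_pos: [0.2322, -0.4797, 0.2435]
tool_rot: [180.0, 0.0, -2.7]
force: [-0.9, -0.1, -0.2]
grip_width: 0.0003
scene 323.0789210789211 250.30669330669332
top 271.21920668058453 244.21920668058456
11.5
the job is handed in; nothing more can be done
None
```

I pressed the large round key and then the long bar key fully down with closed fingertips, released each, and handed the job in at 11.5 s. The small round key was left alone, and the hand finished clear of everything.

- **Presses:** Both keys reached their hard stop, at about 10 N for the large key and 9.6 N for the bar. Height stalled at the same point each time, with the fingertips 4.6 mm below the unpressed key top. I judged this from force and height, as the key travel itself can't be read. The final picture shows all three keys up.
- **Surroundings:** Before-and-after pictures show real changes only around the apple. Shift estimates for the mug and onion came out under 1 pixel, and neither was among the changed areas.
- **One disagreement:** The green apple's outline moved by about 0.6–0.7 pixel, roughly 1–2 mm. The hand never came near it, so I take this to be the apple settling on its own. It was at rest when I handed in.

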